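# Open the shaft cradle by one notch and lay the stepped shaft in it

### The arm

A 7-joint arm with a two-finger parallel gripper is mounted at the origin on a cart in front of the work surface, level with it; the furniture and walls round the work are solid. World frame = base frame: x ahead of the robot, y to its left, z up, the work surface at z = 0. Lengths are in m, angles in rad, forces in N, time in s.
With the tool pointing down it reaches from about 0.4 to 0.875 m from the base axis. Payload 6.5 kg.
Tool frame: the origin (TCP) lies on the centre line of the jaws, within the pads' length; the fingertips stand 8 mm ahead of it and the grasp point (between the pads) lies 11 mm behind it; z points along the fingers, y is the line along which they close (so a half turn about z gives the same grasp; the last joint's range is limited). The gripper opens to 88 mm and grips with 3 to 60 N. Pads are 18 mm wide; open, the fingers measure 123 mm over their backs; the gripper's body (75 mm by 187 mm) begins 45 mm behind the grasp point.
Start: joints at [1.135, 0.536, -0.004, 1.538, 0.003, 1.067, -0.071], TCP at [0.235, -0.606, 0.247] pointing down, gripper open.
Joint ranges: [-2.7, 2.7], [-0.37, 2.16], [-1.27, 1.26], [0.24, 2.4], [-1.31, 4.45], [0.19, 1.91], [-2.76, 2.76]. Speed limits (rad/s): [2.39, 2.39, 3.14, 3.14, 3.14, 3.14, 3.14].

### API

Orientations are given as a unit quaternion [x, y, z, w].
In Python, from cell import bot, camrig, workorder gives the robot as it stands (bot), with the cameras (camrig) and the job (workorder).
- The arm moves only by the shell command python3 inch.py 'ROWS'. ROWS is rows parted by semicolons, their numbers by spaces, 1 to 12 of them, each of 5 numbers: dx, dy, dz in m, then a turn about the tool's z in rad, then the opening from 0.0 (shut) to 1.0 (fully open); each row is the pose to reach, as a shift and turn from the pose commanded when the command began, along the tool's axes at that moment; what a row does not reach only later rows make up. A row lasts 1/10 s, in which the tool goes at most 0.05 m and 0.15 rad, less where a joint would pass 70% of its speed; a pose out of reach is approached as far as the arm can. The fingers move at their own pace and stop on an object; the grip force is fixed at half the most. Time passes only in rows, so rows that do not move let the fingers close. It prints the time, the measured TCP pose, the force, the opening and the grip force at its end.
- bot.read_state(): the state, without advancing time (a new reading comes with each control period).
- camrig.camera(name): name is "side" or "top" or "wrist"; returns the picture (480x640x3 uint8, red, green, blue); there is no depth.
- camrig.get_calibration(name): a dict with "camera_matrix" (3x3 intrinsics, pixels), "k1" (the pictures are not rectified: a ray, as slopes to the right and down, at radius r is drawn at 1 + k1 r^2 times it, then the intrinsics apply), "rvec" (rotation vector, rad) and "tvec" (3), from world to camera coordinates, as OpenCV has them. Camera axes: x right, y down, z forward; pixel columns grow to the right and rows downward; lengths in m; the calibration is good to about 2 mm. A picture is of the moment at which its call begins: read the wrist's pose just before it. get_calibration takes no time and is no camera call; for the wrist camera it gives the pose at the moment of the call.
- workorder.job_done(): hands the job in; it is judged then, once.
The state is a dict: "time": time; "joint_positions": joint angles; "qd": joint speeds; "joint_efforts": joint torques, N m; "tcp_pos": TCP position; "orientation": TCP orientation; "wrist_force": force on the tool from outside, world axes, zero at the start; "moment": the same for the moment, N m; "finger_gap": opening from 0.0 (shut) to 1.0 (fully open); "finger_force": force on a finger pad.
Only numpy, scipy, OpenCV 4.12 (cv2) and the standard library are available. Lean on these libraries where they do the work, as an engineer would, in place of code of your own. Each camera call takes 0.05 s, during which the arm holds its last target. There are 200 camera calls.

### The job

The shaft cradle on the mat is still set for a short rod. Pinch the thumb latch against the grip of its sliding rest and open the cradle by one notch only, to the very next one, so that the rest is locked there with the latch dropped fully home; then lay the stepped shaft (the one that is thickest in its middle) in the two vees and leave it lying there. Do not disturb the gauges and parts that lie around.

Things in the scene. Friction and masses are not known exactly. Their poses are not given: they have to be found in the camera images.
- cradle: Fixed steel bed 340 x 60 mm, top 22 mm above the mat. Origin: centre of its underside, z up; x runs along the bed from the fixed rest (-x end) to the latch end (+x), the way the sliding rest opens. Outside each vee an end plate (72 mm high) stands; the shaft must fit between their inner faces, which are 127 mm apart + joint rest. Free room for fingers between the vees.
- rest (a joint): Travel of the sliding rest along the cradle's +x, m; about 0 at the start, latched in the first notch. The next notch is set by hand, somewhere at 0.025 to 0.041 (one more 0.028 beyond; slide ends at 0.076). Play in a notch 0.7 mm each way. Slides with about 2 N, tab pressed; let go between notches, the nose rides on the strip (about 5 N) and drops into the notch it meets, which stops it dead.
- latch (a joint): Angle of the sprung latch lever on the sliding rest, rad: 0 = nose fully down in a notch, about 0.14 = let go but riding on top of the strip between notches, 0.24 = tab fully pressed (stop). The nose clears its notch above 0.15. At the tab's pad about 2 N starts to move it and 4 N holds it fully pressed; it springs back when let go.
- grip (a point): Pinch point on the sliding rest's upright grip: centre of its face toward the fixed rest (-x), 94 mm above the mat. Grip plate 36 mm wide (y), 8 mm thick, top at 108 mm. The latch tab is on its other side (+x). The rest's own end plate (72 mm high) stands 30 mm away on the -x side; fingertips above 74 mm pass over it.
- tab (a point): Pinch point on the latch tab: centre of its outer (+x) face, about 91 mm above the mat. Pad 26 mm wide, 34 mm tall, top at 108 mm, leaning outward when let go. Pinching grip and tab together along the cradle's x presses the tab; face to face they are about 39 mm apart let go and 22 mm fully pressed.
- sliding_vee (a point): Middle of the sliding rest's vee, at the shaft axis (62 mm above the mat for 24 mm journals); moves with the rest. 90 degree vee block 30 mm long (x), 48 mm wide, upper edges 63 mm high; its outer end adjoins the end plate.
- fixed_vee (a point): The same point of the fixed rest's vee, an equal block.
- shaft: Stepped steel shaft, loose, lying on its side: 143 mm long, 28 mm thick over the middle 60 mm, 24 mm journals on both sides of it; 0.3 to 0.6 kg. Origin: its middle, on the axis; x along the axis. It is the same both ways round. It can roll. Behind it stands the big projector, front face at world x = 0.55, y below -0.12, 0.3 m high: keep clear.
- rod_short: plain chromed tube lying on its side, 21 mm thick, 120 mm long; bystander. Origin: centre of its underside.
- plug_gauge: go/no-go plug gauge lying on its side, thicker at both ends than in the middle, 26 mm thick, 116 mm long; bystander. Origin: centre of its underside.
- dial_gauge: round dial indicator lying on its back, 108 x 58 x 22 mm; bystander. Origin: centre of its underside.
- bush: flanged steel bush standing on its flange, 50 mm across, 35 mm high; bystander. Origin: centre of its underside.
- ring_gauge: setting ring lying flat, 70 mm across, 18 mm high; bystander. Origin: centre of its underside.

How it is judged:
By the outcome, as a careful person would: the job done as asked, in the order asked, and still so for the second after the job is handed in, with the robot touching nothing.
It also fails if it takes over 58 s, if anything falls off the work surface, if the arm or the gripper's body presses on something with over 40 N, if the wrist force passes 120 N, or if a joint passes its speed limit or range.

## Working session

There is one attempt and no reset: what is moved stays moved. The work goes in short steps, Python scripts to look and compute and a shell command to move; the robot and the scene stay as the last step left them, time stands still between calls to the robot, and variables do not carry over. Pictures are saved under pics/ and viewed, at most 10 in all, crops included, and the job is handed in when it is done.

```bash
ls; mkdir -p pics; python3 - <<'E'
from cell import bot, camrig, workorder
import cv2
for n in ("top","side"):
    cv2.imwrite(f"pics/{n}0.png",camrig.camera(n)[:,:,::-1])
    c=camrig.get_calibration(n);print(n,c)
s=bot.read_state();print(s)
E
```

```text
cell.py
inch.py
pics
top {'camera_matrix': array([[564.53801664,   0.        , 318.41593366],
       [  0.        , 564.53801664, 240.4151429 ],
       [  0.        ,   0.        ,   1.        ]]), 'k1': -0.04243481590640778, 'rvec': array([ 2.17364472, -2.11633083,  0.14388435]), 'tvec': array([-0.00907061,  0.50900203,  1.26992249])}
side {'camera_matrix': array([[433.87793708,   0.        , 315.589313  ],
       [  0.        , 433.87793708, 239.00221525],
       [  0.        ,   0.        ,   1.        ]]), 'k1': 0.018210429771411008, 'rvec': array([ 0.36189389, -2.45389408,  1.67972786]), 'tvec': array([0.47584523, 0.15707312, 0.97998508])}
{'time': 0.1, 'joint_positions': array([ 1.1347889 ,  0.53707656, -0.00443997,  1.5387479 ,  0.0026074 ,
        1.06732381, -0.07122087]), 'qd': array([ 0.0007203 , -0.00374001,  0.00097837,  0.00024203, -0.00019938,
        0.00156382,  0.00054136]), 'joint_efforts': array([ 2.53881211e-03, -5.72080851e+01,  9.93647128e-01, -2.52232575e+01,
       -5.61912556e-02,  1.35113948e-02,  5.44037493e-05]), 'tcp_pos': array([ 0.23472656, -0.60556112,  0.24594595]), 'orientation': array([ 9.82948559e-01,  1.83879118e-01, -2.01318510e-04, -7.48339898e-04]), 'wrist_force': array([0.15041546, 0.93799388, 0.16371612]), 'moment': array([-0.02900623, -0.02355997,  0.02074553]), 'finger_force': 0.0, 'finger_gap': 0.9973345024204515}
```

View pics/top0.png

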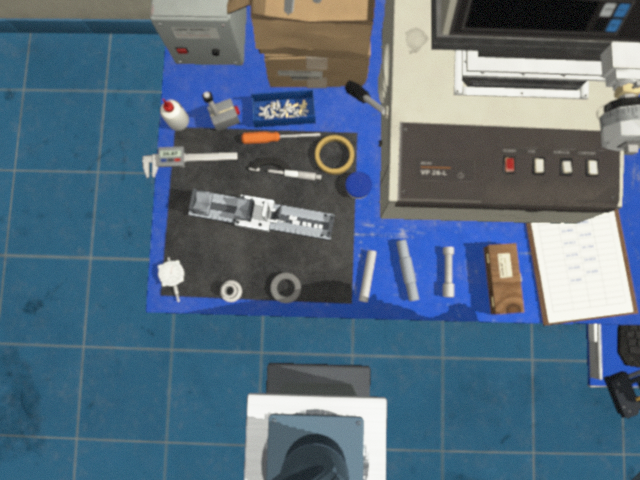

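View pics/side0.png

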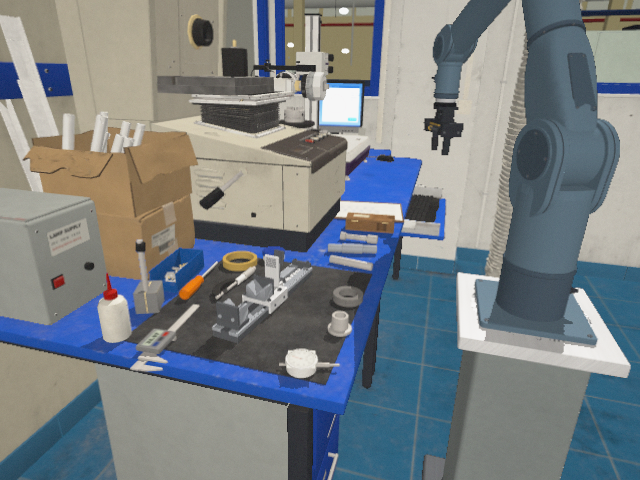

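Top view: cradle runs from about (190,205) to (335,225) with the latch end on the right; shaft is at (406,268) between the rod (368,275) and plug gauge (447,271). The side view confirms the upright grip at (272,266).

```bash
cat > h.py <<'E'
import numpy as np, cv2
from cell import bot, camrig, workorder
def cal(n): 
    c=camrig.get_calibration(n); return c["camera_matrix"],np.array([0 if 0 else c["k1"],0,0,0,0.]),cv2.Rodrigues(c["rvec"])[0],np.array(c["tvec"])
def px2w(n,pts,z,C=None):
    K,d,R,t=C or cal(n)
    u=cv2.undistortPoints(np.array(pts,float).reshape(-1,1,2),K,d)[:,0]
    ray=np.c_[u,np.ones(len(u))]@R; o=-R.T@t
    z=np.broadcast_to(z,len(u)); return o+ray*((z-o[2])/ray[:,2])[:,None]
def w2px(n,P,C=None):
    K,d,R,t=C or cal(n)
    return cv2.projectPoints(np.array(P,float).reshape(-1,1,3),cv2.Rodrigues(R)[0],t,K,d)[0][:,0]
def crop(n,name,x0,y0,w,h,s,im=None):
    im=camrig.camera(n) if im is None else im
    cv2.imwrite(name,cv2.resize(im[y0:y0+h,x0:x0+w,::-1],None,fx=s,fy=s,interpolation=cv2.INTER_CUBIC))
def tool():
    from scipy.spatial.transform import Rotation
    s=bot.read_state(); return s["tcp_pos"],Rotation.from_quat(s["orientation"]).as_matrix()
E
python3 - <<'E'
from h import *
a=cv2.imread("pics/top0.png")[...,::-1]
A=cv2.resize(a[180:250,180:340],None,fx=5,fy=5,interpolation=cv2.INTER_CUBIC)
B=cv2.resize(a[225:309,340:500],None,fx=2.5,fy=2.5,interpolation=cv2.INTER_CUBIC)
out=np.zeros((350+210,800,3),np.uint8);out[:350]=A;out[350:560,:400]=B
cv2.imwrite("pics/crop1.png",out[...,::-1])
b=cv2.imread("pics/side0.png")[...,::-1]
crop("side","pics/crop2.png",200,240,130,110,5,b)
E
```

```text
(no output)
```

View pics/crop1.png

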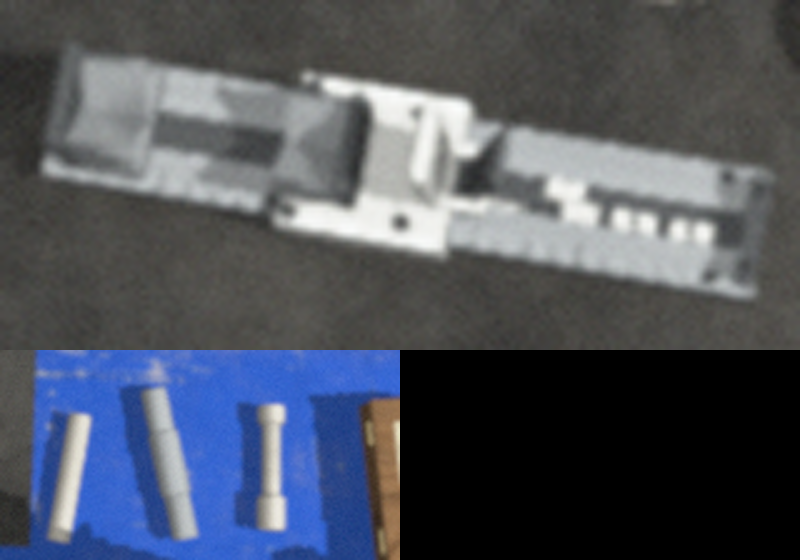

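View pics/crop2.png

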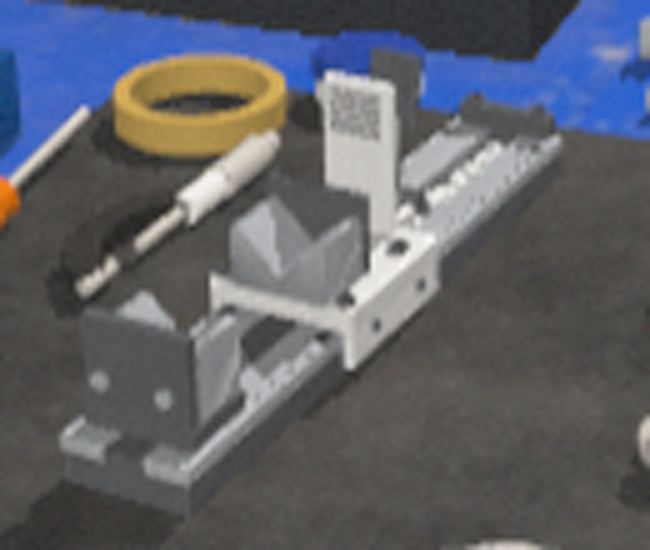

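```bash
cat > fit.py <<'E'
from h import *
from scipy.optimize import least_squares
T=lambda p:(180+(p[0]+.5)/5-.5,180+(p[1]+.5)/5-.5)
S=lambda p:(200+(p[0]+.5)/5-.5,240+(p[1]+.5)/5-.5)
obs=[("top",T((770,172)),(.17,.03,.022)),("top",T((756,298)),(.17,-.03,.022)),("top",T((42,176)),(-.17,-.03,.022)),
("side",S((190,513)),(-.17,-.03,0)),("side",S((65,480)),(-.17,.03,0)),("side",S((190,485)),(-.17,-.03,.022)),("side",S((563,140)),(.17,-.03,.022))]
C={n:cal(n) for n in("top","side")}
def W(p,q):
    c,s=np.cos(p[2]),np.sin(p[2]);q=np.array(q);return np.array([p[0]+c*q[0]-s*q[1],p[1]+s*q[0]+c*q[1],q[2]])
f=lambda p:np.concatenate([w2px(n,W(p,q),C[n])[0]-o for n,o,q in obs])
r=least_squares(f,[.6,.1,-1.7]);print(r.x,r.fun.reshape(-1,2).round(1).tolist())
p=r.x
def inv(P):
    c,s=np.cos(p[2]),np.sin(p[2]);d=np.array(P)[:,:2]-p[:2];return np.c_[d@[c,s],d@[-s,c]]
if __name__=="__main__":
    # grip top (z .108), end plate tops .072
    print("grip side",inv(px2w("side",[S((325,72)),S((395,85))],.108)).round(4))
    print("grip top",inv(px2w("top",[T((418,112)),T((438,118)),T((412,192)),T((430,192))],.108)).round(4))
    print("plate fixed outer side",inv(px2w("side",[S((83,312)),S((192,342))],.072)).round(4))
    print("plates top",inv(px2w("top",[T((62,45)),T((80,50)),T((350,198)),T((368,98))],.072)).round(4))
    L=lambda u,v:(340+u/2.5,225+(v-350)/2.5)
    e=px2w("top",[L(153,388),L(184,540)],.014);print("shaft",e,np.linalg.norm(e[1]-e[0]),e.mean(0),np.degrees(np.arctan2(*(e[0]-e[1])[1::-1])))
    for nm,pp in("rod",[L(80,414),L(59,541)]),("plug",[L(271,405),L(271,530)]):
        e=px2w("top",pp,.011);print(nm,e.round(3).tolist(),np.linalg.norm(e[1]-e[0]))
    print(tool())
E
python3 fit.py
```

```text
[ 0.56702943  0.14265657 -1.70931978] [[0.2, 0.6], [-1.1, 0.3], [-0.5, 1.3], [0.1, 1.0], [-0.4, -0.0], [-0.4, -3.2], [-1.0, -1.6]]
grip side [[ 0.0135  0.0144]
 [ 0.0145 -0.0206]]
grip top [[ 0.0125  0.0161]
 [ 0.0217  0.0149]
 [ 0.0163 -0.0196]
 [ 0.0241 -0.0183]]
plate fixed outer side [[-0.1591  0.0225]
 [-0.1601 -0.0281]]
plates top [[-0.159   0.0272]
 [-0.1504  0.0263]
 [-0.0158 -0.0211]
 [-0.0162  0.0257]]
shaft [[ 0.51781045 -0.18997043  0.014     ]
 [ 0.37613696 -0.21976736  0.014     ]] 0.144773055038691 [ 0.4469737 -0.2048689  0.014    ] 11.877401624777955
rod [[0.492, -0.122, 0.011], [0.372, -0.104, 0.011]] 0.12072307540357916
plug [[0.505, -0.302, 0.011], [0.388, -0.301, 0.011]] 0.11743631737855047
(array([ 0.23472656, -0.60556112,  0.24594595]), array([[ 9.32376859e-01,  3.61487126e-01, -6.70979639e-04],
       [ 3.61487729e-01, -9.32375820e-01,  1.39712271e-03],
       [-1.20563318e-04, -1.54519579e-03, -9.99998799e-01]]))
```

```bash
cat > go.py <<'E'
# usage: go.py x y z yaw_of_tool_y_deg  -> tool-frame shift and turn (c: prefix = cradle frame)
import sys; from h import *
def shift(x,y,z,yaw=None):
    p,R=tool(); d=R.T@(np.array([x,y,z])-p)
    tn=0 if yaw is None else -(np.radians(yaw)-np.arctan2(R[1,1],R[0,1])); tn=(tn+np.pi/2)%np.pi-np.pi/2
    print("shift",d.round(4),"turn",round(tn,3))
if __name__=="__main__": shift(*map(float,sys.argv[1:]))
E
python3 go.py .40 -.2 .247; python3 go.py .43 .05 .247 -97.94; python3 inch.py 2>&1 | head -5
```

```text
shift [ 0.3007 -0.3184 -0.0006] turn 0.0
shift [ 4.190e-01 -5.406e-01 -3.000e-04] turn 0.508
Traceback (most recent call last):
  File "inch.py", line 5, in <module>
    connect(sys.argv[1:4])
    ~~~~~~~^^^^^^^^^^^^^^^
TypeError: make.<locals>.jog() missing 1 required positional argument: 'text'
```

```bash
python3 inch.py '.3 -.318 0 0 1;.3 -.318 0 0 1;.3 -.318 0 0 1;.3 -.318 0 0 1;.3 -.318 0 0 1;.3 -.318 0 0 1;.3 -.318 0 0 1;.3 -.318 0 0 1;.3 -.318 0 0 1;.3 -.318 0 0 1'; python3 go.py .43 .05 .247 -97.94
```

```text
time: 1.1
tcp_pos: [0.4015, -0.196, 0.2467]
orientation: [0.982, 0.188, 0.0, -0.001]
wrist_force: [0.2, -0.7, -0.2]
finger_gap: 0.998
finger_force: 0.0
shift [ 1.174e-01 -2.181e-01  2.000e-04] turn 0.517
```

```bash
python3 inch.py '.117 -.218 0 .15 1;.117 -.218 0 .3 1;.117 -.218 0 .45 1;.117 -.218 0 .517 1;.117 -.218 0 .517 1;.117 -.218 0 .517 1'; python3 - <<'E'
from fit import *
from go import shift
w=W(p,(.025,-.002,.24));print(w);shift(*w,np.degrees(p[2]))
E
```

```text
time: 1.7
tcp_pos: [0.43, 0.0468, 0.2468]
orientation: [0.997, -0.073, 0.0, -0.0]
wrist_force: [0.6, -0.2, 0.7]
finger_gap: 1.003
finger_force: 0.0
[ 0.56702943  0.14265657 -1.70931978] [[0.2, 0.6], [-1.1, 0.3], [-0.5, 1.3], [0.1, 1.0], [-0.4, -0.0], [-0.4, -3.2], [-1.0, -1.6]]
[0.56159656 0.11817221 0.24      ]
shift [ 0.1198 -0.0898  0.0068] turn -0.008
```

```bash
python3 inch.py '.12 -.09 .007 -.006 1;.12 -.09 .007 -.006 1;.12 -.09 .007 -.006 1;.12 -.09 .007 -.006 1;.12 -.09 .007 -.006 1'; python3 - <<'E'
from h import *
import pickle
c=cal("wrist");im=camrig.camera("wrist");cv2.imwrite("pics/w1.png",im[...,::-1]);pickle.dump(c,open("w1.pkl","wb"))
E
```

```text
time: 2.2
tcp_pos: [0.562, 0.1154, 0.2385]
orientation: [0.998, -0.071, -0.001, 0.0]
wrist_force: [0.5, -0.1, 0.4]
finger_gap: 0.999
finger_force: 0.0
```

View pics/w1.png

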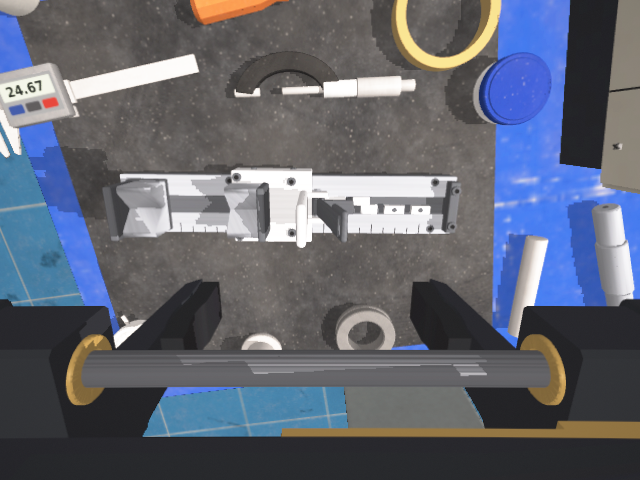

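Wrist view: bed spans (121,175)–(458,235); grip top at (302,218), latch tab at (337,220); shaft at the right edge (612,255). I'll enlarge the cradle.

```bash
python3 -c "
from h import *
im=cv2.imread('pics/w1.png')[...,::-1]
a=np.zeros((560,800,3),np.uint8)
f=lambda x0,x1:cv2.resize(im[160:250,x0:x1],None,fx=4,fy=4,interpolation=cv2.INTER_CUBIC)[:280]
im=im.copy()
g=lambda x0,y0:cv2.resize(im[y0:y0+70,x0:x0+200],None,fx=4,fy=4,interpolation=cv2.INTER_CUBIC)
a[:280]=g(95,175);a[280:]=g(270,175)
cv2.imwrite('pics/w1c.png',a[...,::-1])"
```

```text
(no output)
```

View pics/w1c.png

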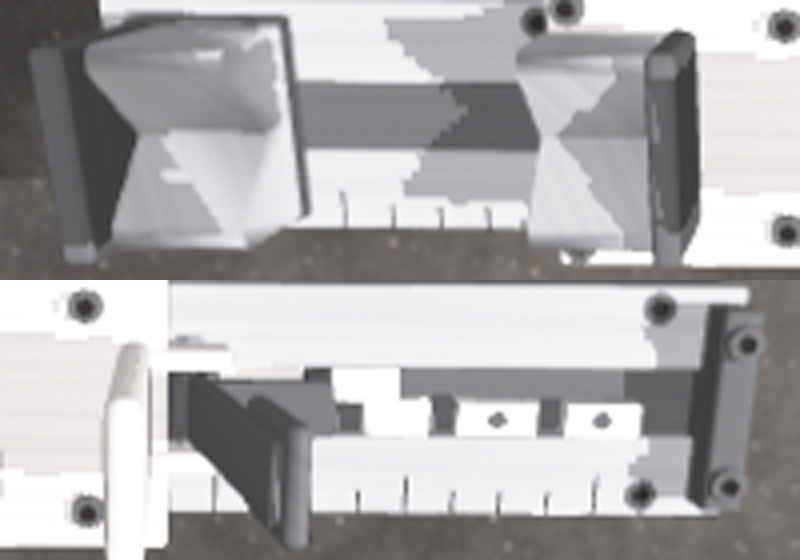

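```bash
python3 - <<'E'
from fit import *
import pickle
C=pickle.load(open("w1.pkl","rb"))
A=lambda u,v:(95+(u+.5)/4-.5,175+(v+.5)/4-.5)
B=lambda u,v:(270+(u+.5)/4-.5,175+(v-280+.5)/4-.5)
g=lambda nm,pp,z:print(nm,inv(px2w("wrist",pp,z,C)).round(4).tolist())
print(p, -C[2].T@C[3])
g("bed UR LR UL",[B(748,288),B(718,514),(121,175)],.022)
g("grip top -x far, near; +x far, near",[B(120,347),B(107,556),B(150,347),B(143,556)],.108)
g("fixed plate top outer far/near,inner",[A(32,50),A(66,258),A(62,50),A(92,258)],.072)
g("rest plate top",[A(655,75),A(655,262),A(690,35),A(690,240)],.072)
g("valley fixed out,in; slide in,out",[A(138,133),A(275,130),A(540,137),A(648,137)],.045)
g("tab top",[B(250,400),B(285,545),B(308,545)],.108)
g("notch",[B(348,420),B(440,415),B(550,415)],.022)
e=px2w("wrist",[(607,206)],.014,C);print("shaft far end",e)
E
```

```text
[ 0.56702943  0.14265657 -1.70931978] [[0.2, 0.6], [-1.1, 0.3], [-0.5, 1.3], [0.1, 1.0], [-0.4, -0.0], [-0.4, -3.2], [-1.0, -1.6]]
[ 0.56702943  0.14265657 -1.70931978] [0.63584217 0.10480903 0.37730099]
bed UR LR UL [[0.1703, 0.0275], [0.1693, -0.0319], [-0.168, 0.0299]]
grip top -x far, near; +x far, near [[0.0155, 0.0276], [0.0122, -0.015], [0.0214, 0.0276], [0.0195, -0.0151]]
fixed plate top outer far/near,inner [[-0.1581, 0.0255], [-0.1589, -0.0221], [-0.1516, 0.0255], [-0.153, -0.0221]]
rest plate top [[-0.0225, 0.0198], [-0.0247, -0.0234], [-0.0144, 0.0286], [-0.0164, -0.0181]]
valley fixed out,in; slide in,out [[-0.1527, 0.0011], [-0.1196, 0.0018], [-0.0557, -0.0], [-0.0294, -0.0001]]
tab top [[0.0409, 0.0171], [0.0483, -0.0128], [0.053, -0.0128]]
notch [[0.0706, -0.0062], [0.0944, -0.0049], [0.1229, -0.005]]
shaft far end [[ 0.51595333 -0.18784977  0.014     ]]
```

```bash
cat > cg.py <<'E'
import sys; from fit import *; from go import shift
a=list(map(float,sys.argv[1:])); q,R=tool()
print("cradle tcp",inv([q])[0].round(4),q[2].round(4)); shift(*W(p,a[:3]),np.degrees(p[2]))
E
python3 cg.py .025 0 .086
```

```text
[ 0.56702943  0.14265657 -1.70931978] [[0.2, 0.6], [-1.1, 0.3], [-0.5, 1.3], [0.1, 1.0], [-0.4, -0.0], [-0.4, -3.2], [-1.0, -1.6]]
cradle tcp [ 0.0284 -0.0018] 0.2389
shift [ 0.002  -0.0036  0.1529] turn -0.003
```

```bash
sed -i 's/;print(r.x.*$//' fit.py; python3 inch.py '0 0 .08 0 1;0 0 .08 0 1;0 0 .08 0 1;0 0 .08 0 1'; python3 cg.py .025 0 .086
```

```text
time: 2.65
tcp_pos: [0.5616, 0.1149, 0.1606]
orientation: [0.997, -0.071, -0.0, 0.0]
wrist_force: [-0.2, 0.1, 1.2]
finger_gap: 1.001
finger_force: 0.0
cradle tcp [ 0.0282 -0.0016] 0.1606
shift [ 0.0016 -0.0032  0.0746] turn -0.004
```

```bash
python3 inch.py '.0015 -.003 .04 0 1;.0015 -.003 .075 0 1;.0015 -.003 .075 0 1;.0015 -.003 .075 0 1;.0015 -.003 .075 0 .2;.0015 -.003 .075 0 .1;.0015 -.003 .075 0 .1;.0015 -.003 .075 0 .1;.0015 -.003 .075 0 .1;.0015 -.003 .075 0 .1'; python3 cg.py .025 0 .086
```

```text
time: 3.65
tcp_pos: [0.5639, 0.1177, 0.0848]
orientation: [0.997, -0.071, -0.0, 0.001]
wrist_force: [-0.8, -2.7, 2.0]
finger_gap: 0.48
finger_force: 1.3
cradle tcp [0.0252 0.0003] 0.0848
shift [-0.0003 -0.0002 -0.0012] turn -0.003
```

Just touching (gap 42 mm); keep closing.

```bash
python3 inch.py '0 0 0 0 0;0 0 0 0 0;0 0 0 0 0;0 0 0 0 0;0 0 0 0 0;0 0 0 0 0;0 0 0 0 0;0 0 0 0 0'; python3 cg.py .025 0 .086
```

```text
time: 4.45
tcp_pos: [0.5639, 0.1187, 0.0847]
orientation: [0.998, -0.071, 0.0, -0.0]
wrist_force: [2.0, 1.0, -0.9]
finger_gap: 0.239
finger_force: 30.0
cradle tcp [0.0241 0.0002] 0.0847
shift [-0.0002  0.0009 -0.0013] turn -0.003
```

```bash
python3 inch.py '0 .003 0 0 0;0 .006 0 0 0;0 .009 0 0 0;0 .012 0 0 0;0 .012 0 0 0;0 .012 0 0 0'; python3 cg.py .037 0 .086
```

```text
time: 5.05
tcp_pos: [0.562, 0.1057, 0.0847]
orientation: [0.997, -0.071, -0.0, 0.001]
wrist_force: [-0.0, -2.1, 2.5]
finger_gap: 0.241
finger_force: 30.0
cradle tcp [0.0373 0.0001] 0.0847
shift [-0.0001 -0.0003 -0.0013] turn -0.003
```

```bash
python3 inch.py '0 0 0 0 .6;0 0 0 0 .6;0 0 0 0 .6;0 0 0 0 .6;0 .005 0 0 .6;0 .01 0 0 .6;0 .014 0 0 .6;0 .016 0 0 .6;0 .018 0 0 .6;0 .02 0 0 .6;0 .022 0 0 .6;0 .022 0 0 .6'; python3 cg.py .037 0 .086
```

```text
time: 6.25
tcp_pos: [0.5591, 0.0865, 0.0846]
orientation: [0.998, -0.07, 0.0, -0.001]
wrist_force: [0.8, 4.5, -3.3]
finger_gap: 0.601
finger_force: 2.5
cradle tcp [ 0.0567 -0.0001] 0.0846
shift [ 0.0001 -0.0197 -0.0013] turn -0.002
```

```bash
python3 inch.py '0 .002 0 0 .6;0 .004 0 0 .6;0 .006 0 0 .6;0 .008 0 0 .6;0 .008 0 0 .6'; python3 cg.py .037 0 .086;python3 inch.py '0 .002 0 0 .6;0 .004 0 0 .6;0 .004 0 0 .6';python3 inch.py '0 .002 0 0 .6;0 .004 0 0 .6;0 .004 0 0 .6'; python3 cg.py .037 0 .086
```

```text
time: 6.75
tcp_pos: [0.5579, 0.0782, 0.0847]
orientation: [0.998, -0.07, 0.0, -0.001]
wrist_force: [0.9, 5.2, -2.9]
finger_gap: 0.599
finger_force: 2.5
cradle tcp [ 0.0651 -0.0002] 0.0847
shift [ 0.0001 -0.0281 -0.0013] turn -0.002
time: 7.05
tcp_pos: [0.5572, 0.0732, 0.0847]
orientation: [0.998, -0.07, -0.0, -0.0]
wrist_force: [-1.0, -0.4, 0.0]
finger_gap: 0.599
finger_force: 0.0
time: 7.35
tcp_pos: [0.557, 0.0707, 0.0847]
orientation: [0.998, -0.07, 0.0, -0.001]
wrist_force: [1.1, 6.7, -3.8]
finger_gap: 0.6
finger_force: 3.2
cradle tcp [ 0.0727 -0.    ] 0.0847
shift [-0.     -0.0357 -0.0012] turn -0.002
```

```bash
python3 inch.py '0 .002 0 0 .6;0 .003 0 0 .6;0 .003 0 0 .6'; python3 cg.py .037 0 .086
```

```text
time: 7.65
tcp_pos: [0.557, 0.0705, 0.0846]
orientation: [0.998, -0.069, 0.001, -0.003]
wrist_force: [3.3, 12.3, -8.8]
finger_gap: 0.605
finger_force: 6.4
cradle tcp [0.0729 0.    ] 0.0846
shift [-0.     -0.0359 -0.0011] turn 0.0
```

Stopped dead at rest ≈ 0.033. Back off, rise and look.

```bash
python3 inch.py '0 -.012 0 0 .7;0 -.012 0 0 .75;0 -.012 -.05 0 .8;0 -.012 -.1 0 1;0 -.012 -.155 0 1;0 -.012 -.155 0 1;0 -.012 -.155 0 1'; python3 - <<'E'
from h import *
import pickle
c=cal("wrist");pickle.dump(c,open("w2.pkl","wb"));im=camrig.camera("wrist")
s=camrig.camera("side")
g=lambda im,x0,y0,w,h,k:cv2.resize(im[y0:y0+h,x0:x0+w],None,fx=k,fy=k,interpolation=cv2.INTER_CUBIC)
a=np.zeros((600,800,3),np.uint8);a[:280]=g(im,90,175,200,70,4);a[280:560,:]=g(im,250,175,200,70,4)
cv2.imwrite("pics/w2.png",a[...,::-1]);cv2.imwrite("pics/w2full.png",im[...,::-1]);cv2.imwrite("pics/s2.png",s[...,::-1])
E
python3 cg.py .037 0 .24
```

```text
time: 8.35
tcp_pos: [0.5589, 0.077, 0.2413]
orientation: [0.997, -0.071, 0.002, 0.0]
wrist_force: [1.1, -0.3, 0.2]
finger_gap: 0.998
finger_force: 0.0
cradle tcp [ 0.0664 -0.0007] 0.2384
shift [ 0.0006 -0.0294 -0.0017] turn -0.003
```

View pics/w2.png

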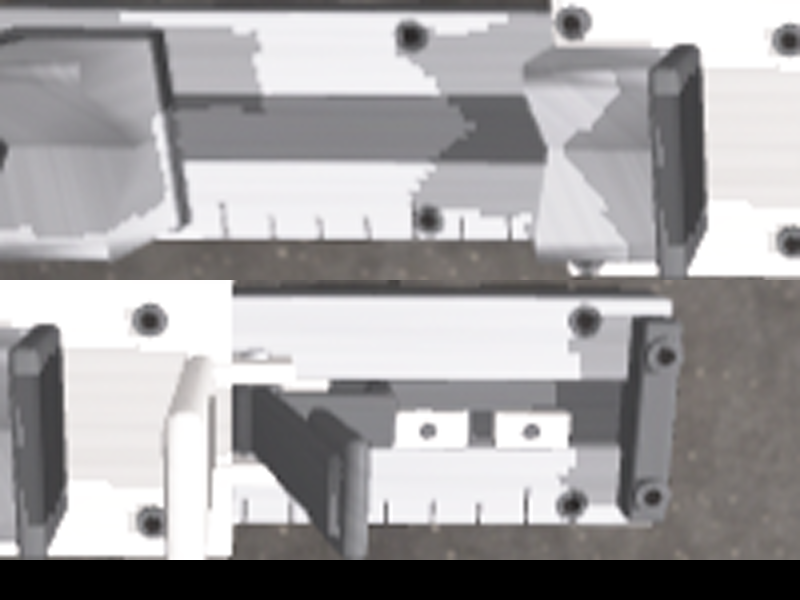

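The rest moved; grip-to-tab separation is 200 px versus 201 px before, so the latch is home, with one free notch left at (485,428). Measure the rest and the valleys.

```bash
python3 - <<'E'
from fit import *
import pickle
C=pickle.load(open("w2.pkl","rb"))
A=lambda u,v:(90+(u+.5)/4-.5,175+(v+.5)/4-.5)
B=lambda u,v:(250+(u+.5)/4-.5,175+(v-280+.5)/4-.5)
g=lambda nm,pp,z:print(nm,inv(px2w("wrist",pp,z,C)).round(4).tolist())
g("grip near -x,+x",[B(168,558)],.108)
g("rest plate top",[A(655,75),A(655,262)],.072)
g("plate outer",[A(700,50),A(700,240)],.072)
g("valley fixed in, slide in,out",[A(140,146),A(550,150),A(648,148)],.045)
g("bed UR LR",[B(672,298),B(650,524)],.022)
g("notch",[B(482,428)],.022)
g("tab top near outer",[B(368,555)],.108)
q,R=tool();print(q,p)
E
python3 go.py .43 .0 .26 ; python3 go.py .43 -.205 .26 101.9
```

```text
grip near -x,+x [[0.0466, -0.0134]]
rest plate top [[0.011, 0.0225], [0.0086, -0.021]]
plate outer [[0.0213, 0.0281], [0.0193, -0.0157]]
valley fixed in, slide in,out [[-0.1207, 0.0008], [-0.0206, -0.0005], [0.0034, -0.0001]]
bed UR LR [[0.1705, 0.0281], [0.1695, -0.0321]]
notch [[0.1235, -0.0057]]
tab top near outer [[0.0876, -0.0129]]
[0.55712656 0.07698085 0.23838402] [ 0.56702943  0.14265657 -1.70931978]
shift [-0.115   0.0942 -0.0212] turn 0.0
shift [-0.086   0.2972 -0.021 ] turn -0.35
```

```bash
python3 -c "
from h import *
print(bot.read_state()['joint_positions'].round(3))"; python3 go.py .43 .0 .26
```

```text
[ 0.055  0.423 -0.354  1.765  0.172  0.986 -2.078]
shift [-0.115   0.0942 -0.0212] turn 0.0
```

```bash
python3 inch.py '-.115 .094 -.02 -.15 1;-.115 .094 -.02 -.3 1;-.115 .094 -.02 -.45 1;-.115 .094 -.02 -.6 1;-.115 .094 -.02 -.75 1;-.115 .094 -.02 -.9 1;-.115 .094 -.02 -1.05 1;-.115 .094 -.02 -1.2 1;-.115 .094 -.02 -1.35 1;-.115 .094 -.02 -1.5 1;-.115 .094 -.02 -1.65 1;-.115 .094 -.02 -1.7 1';python3 go.py .43 -.08 .26 101.9;python3 go.py .447 -.205 .26 101.9
```

```text
time: 9.65
tcp_pos: [0.4296, 0.0007, 0.2579]
orientation: [0.71, 0.705, -0.001, -0.002]
wrist_force: [0.2, -0.5, 0.2]
finger_gap: 0.995
finger_force: 0.0
shift [-0.0807  0.001  -0.0022] turn 1.356
shift [-0.2056  0.0189 -0.0023] turn 1.356
```

```bash
python3 inch.py '-.08 0 0 -.15 1;-.08 0 0 -.3 1;-.08 0 0 -.45 1;-.08 0 0 -.6 1;-.08 0 0 -.75 1;-.08 0 0 -.9 1;-.08 0 0 -1.05 1;-.08 0 0 -1.2 1;-.08 0 0 -1.35 1;-.08 0 0 -1.5 1;-.08 0 0 -1.65 1;-.08 0 0 -1.786 .75';python3 inch.py '0 0 0 0 .75;0 0 0 0 .75';python3 go.py .446 -.204 .2 101.9; python3 -c "
from h import *
print(bot.read_state()['joint_positions'].round(3))"
```

```text
time: 10.85
tcp_pos: [0.4287, -0.0789, 0.258]
orientation: [-0.093, 0.996, 0.001, -0.002]
wrist_force: [-0.0, 0.7, 0.2]
finger_gap: 0.934
finger_force: 0.0
time: 11.05
tcp_pos: [0.4292, -0.0789, 0.2586]
orientation: [-0.087, 0.996, 0.001, -0.001]
wrist_force: [-0.4, 0.9, 0.2]
finger_gap: 0.757
finger_force: 0.0
shift [ 0.0051 -0.1262  0.0584] turn -0.033
[ 0.807  0.245 -0.822  2.023  0.217  0.963  1.62 ]
```

```bash
python3 inch.py '.005 -.126 .058 -.033 .75;.005 -.126 .058 -.033 .75;.005 -.126 .058 -.033 .75;.005 -.126 .058 -.033 .75;.005 -.126 .058 -.033 .75'; python3 - <<'E'
from h import *
im=camrig.camera("wrist");cv2.imwrite("pics/w3.png",im[...,::-1])
K=cal("wrist")
for x in(-.0715,-.03,.03,.0715):
    a=np.radians(11.9);print(w2px("wrist",[[.447+x*np.cos(a),-.2049+x*np.sin(a),.014]],K).round(0))
E
python3 go.py .446 -.2042 .012 101.9
```

```text
time: 11.55
tcp_pos: [0.447, -0.2036, 0.2008]
orientation: [-0.104, 0.995, 0.001, -0.001]
wrist_force: [-0.0, 0.0, -0.4]
finger_gap: 0.75
finger_force: 0.0
[[313. 134.]]
[[313. 180.]]
[[313. 242.]]
[[313. 280.]]
shift [ 0.0016 -0.0014  0.1895] turn 0.003
```

View pics/w3.png

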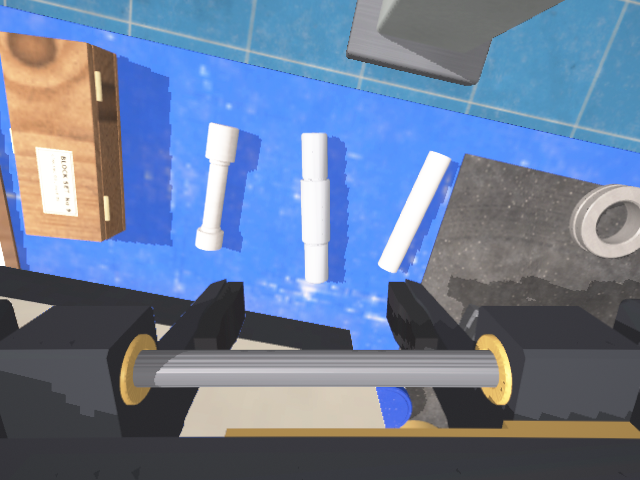

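Shaft spans (314,133)–(316,283), matching the prediction (313) within ~1 mm. Descend and grasp.

```bash
python3 inch.py '0 -.001 .05 0 .75;0 -.001 .1 0 .75;0 -.001 .14 0 .75;0 -.001 .17 0 .75;0 -.001 .186 0 .75;0 -.001 .188 0 .75;0 -.001 .188 0 .75;0 -.001 .188 0 .75'; python3 go.py .447 -.204 .012 101.9
```

```text
time: 12.4
tcp_pos: [0.4488, -0.2045, 0.015]
orientation: [-0.106, 0.994, -0.0, 0.001]
wrist_force: [0.2, 0.3, -0.4]
finger_gap: 0.751
finger_force: 0.0
shift [0.0017 0.0009 0.003 ] turn 0.005
```

```bash
python3 inch.py '0 0 0 0 .4;0 0 0 0 .3;0 0 0 0 .2;0 0 0 0 .1;0 0 0 0 0;0 0 0 0 0;0 0 0 0 0;0 0 0 0 0'; python3 go.py .447 -.204 .012 101.9
```

```text
time: 13.2
tcp_pos: [0.4477, -0.2045, 0.0137]
orientation: [-0.106, 0.994, 0.0, -0.0]
wrist_force: [-1.3, 0.3, 2.5]
finger_gap: 0.304
finger_force: 30.0
shift [0.0006 0.0006 0.0017] turn 0.005
```

```bash
python3 inch.py '0 0 -.03 0 0;0 0 -.07 0 0;0 0 -.12 0 0;0 0 -.17 0 0;0 0 -.2 0 0;0 0 -.2 0 0'; python3 go.py .43 -.02 .22 101.9; python3 go.py .43 -.02 .22 -8.5
```

```text
time: 13.8
tcp_pos: [0.4496, -0.2057, 0.2169]
orientation: [-0.106, 0.994, -0.002, 0.003]
wrist_force: [0.7, -0.2, -5.9]
finger_gap: 0.309
finger_force: 30.0
shift [-0.0198  0.1856 -0.0039] turn 0.004
shift [-0.0198  0.1856 -0.0039] turn -1.211
```

```bash
python3 inch.py '-.02 .185 0 0 0;-.02 .185 0 0 0;-.02 .185 0 .15 0;-.02 .185 0 .3 0;-.02 .185 0 .45 0;-.02 .185 0 .6 0;-.02 .185 0 .75 0;-.02 .185 0 .9 0;-.02 .185 0 1.05 0;-.02 .185 0 1.2 0;-.02 .185 0 1.35 0;-.02 .185 0 1.5 0' ; python3 - <<'E'
from fit import *; from go import shift
w=W(p,(-.0713,.0005,.15));print(w);shift(*w,-8.5)
E
```

```text
time: 15.0
tcp_pos: [0.4265, -0.02, 0.2114]
orientation: [0.595, 0.803, -0.001, -0.002]
wrist_force: [0.0, -1.1, -6.5]
finger_gap: 0.302
finger_force: 30.0
[0.5773698  0.21320455 0.15      ]
shift [0.1792 0.2124 0.0608] turn 0.443
```

```bash
python3 inch.py '.179 .212 0 .15 0;.179 .212 0 .3 0;.179 .212 0 .43 0;.179 .212 0 .44 0;.179 .212 0 .44 0;.179 .212 0 .44 0;.179 .212 .03 .44 0;.179 .212 .06 .44 0;.179 .212 .06 .44 0;.179 .212 .06 .44 0' ; python3 - <<'E'
from fit import *; from go import shift
w=W(p,(-.0713,.0005,.08));shift(*w,-8.5);q,R=tool();print(inv([q]),R[:,2])
E
```

```text
time: 16.0
tcp_pos: [0.5764, 0.2134, 0.1518]
orientation: [0.754, 0.656, -0.002, -0.0]
wrist_force: [0.4, -0.1, -5.1]
finger_gap: 0.311
finger_force: 30.0
shift [0.0001 0.0013 0.0718] turn 0.01
[[-0.07132687 -0.00053206]] [-0.00369762 -0.00189584 -0.99999137]
```

```bash
python3 inch.py '0 .001 .03 .008 0;0 .001 .05 .008 0;0 .001 .06 .008 0;0 .001 .062 .008 0;0 .001 .062 .008 0' ; python3 - <<'E'
from fit import *; from go import shift
w=W(p,(-.0713,.0005,.062));shift(*w,-8.5);q,R=tool();print(inv([q]),q[2])
b=camrig.camera("side");crop("side","pics/s3.png",190,200,140,120,4,b)
cv2.imwrite("pics/s3full.png",b[...,::-1])
E
```

```text
time: 16.5
tcp_pos: [0.5793, 0.2143, 0.0927]
orientation: [0.757, 0.653, 0.001, 0.0]
wrist_force: [0.1, -1.2, -5.1]
finger_gap: 0.307
finger_force: 30.0
shift [-0.0014 -0.0018  0.0307] turn 0.002
[[-0.07269345  0.00223506]] 0.09273028619267039
```

View pics/s3.png

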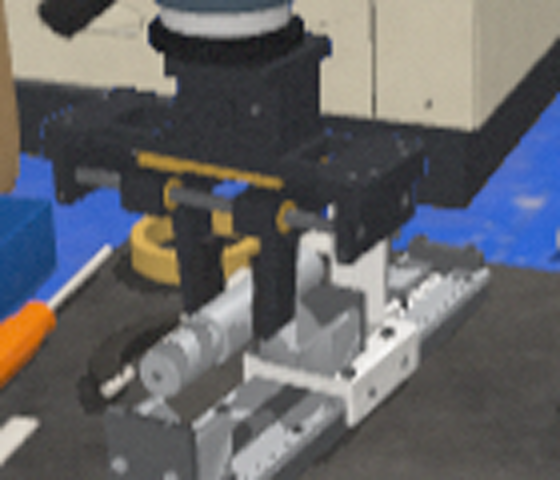

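Side view: shaft level and over the vees, ends between the plates at (165,375) and (318,265). Lower it.

```bash
python3 inch.py '-.001 -.0015 .008 0 0;-.001 -.0015 .016 0 0;-.001 -.0015 .022 0 0;-.001 -.0015 .026 0 0;-.001 -.0015 .028 0 0;-.001 -.0015 .028 0 0' ; python3 - <<'E'
from fit import *; from go import shift
w=W(p,(-.0713,.0005,.062));shift(*w,-8.5);q,R=tool();print(inv([q]),q[2])
E
```

```text
time: 17.15
tcp_pos: [0.5777, 0.2133, 0.0645]
orientation: [0.757, 0.653, 0.0, 0.0]
wrist_force: [0.3, -1.8, 2.5]
finger_gap: 0.306
finger_force: 30.0
shift [-0.0001 -0.0004  0.0025] turn 0.001
[[-0.0714104   0.00086821]] 0.06451248856776698
```

```bash
python3 inch.py '0 0 .001 0 0;0 0 .002 0 0;0 0 .002 0 0' ; python3 inch.py '0 0 .0 0 .35;0 0 .0 0 .4;0 0 0 0 .45;0 0 0 0 .5;0 0 0 0 .5'; python3 cg.py -.0713 .0005 .062
```

```text
time: 17.45
tcp_pos: [0.5778, 0.2133, 0.0643]
orientation: [0.757, 0.653, 0.0, 0.001]
wrist_force: [-5.9, -4.5, 19.4]
finger_gap: 0.312
finger_force: 30.0
time: 17.95
tcp_pos: [0.5769, 0.2134, 0.0615]
orientation: [0.757, 0.653, -0.0, -0.0]
wrist_force: [0.7, -0.8, 0.9]
finger_gap: 0.5
finger_force: 0.0
cradle tcp [-0.0714  0.    ] 0.0615
shift [-0.0001  0.0005 -0.0005] turn 1.563
```

Seated and released; rise straight up and check.

```bash
python3 inch.py '0 0 -.01 0 .6;0 0 -.03 0 .7;0 0 -.07 0 .7;0 0 -.12 0 .7;0 0 -.17 0 .7;0 0 -.2 0 .7;0 0 -.2 0 .7;0 0 -.2 0 .7'; python3 - <<'E'
from h import *
g=lambda im,x0,y0,w,h,k:cv2.resize(im[y0:y0+h,x0:x0+w],None,fx=k,fy=k,interpolation=cv2.INTER_CUBIC)
s=camrig.camera("side");w=camrig.camera("wrist")
a=np.zeros((600,800,3),np.uint8);a[:,:480]=g(s,200,230,120,150,4);a[:240,480:]=g(w,0,0,640,480,.5)
t=camrig.camera("top");a[240:540,480:]=g(t,170,150,160,150,2)
cv2.imwrite("pics/f.png",a[...,::-1])
E
```

```text
time: 18.75
tcp_pos: [0.5771, 0.2133, 0.2625]
orientation: [0.757, 0.653, 0.001, 0.0]
wrist_force: [-0.2, 0.2, -0.5]
finger_gap: 0.696
finger_force: 0.0
```

View pics/f.png

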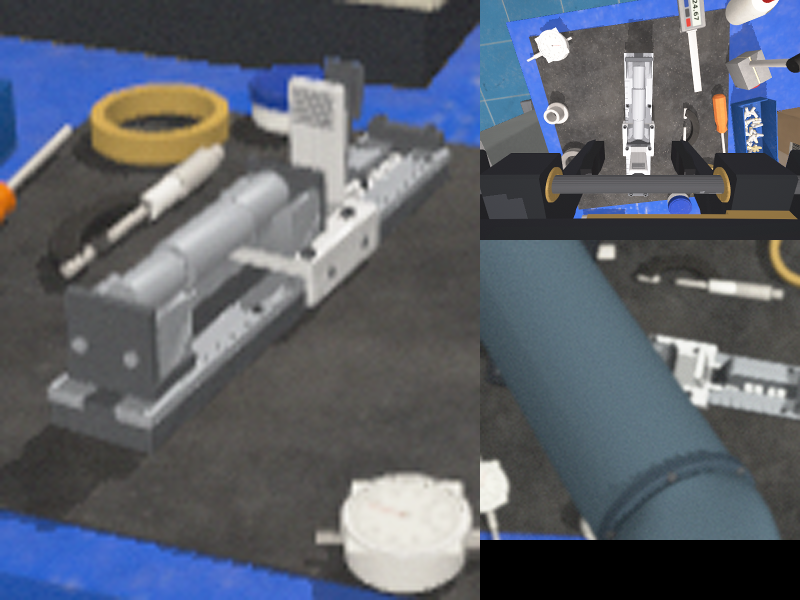

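The shaft lies level in both vees from (140,285) to (270,185), between the end plates. The latch tab at (345,80) leans as it did when latched, and the bystanders are in place.

```bash
python3 -c "
from cell import bot, camrig, workorder
print(workorder.job_done())"
```

```text
the job is handed in; nothing more can be done
None
```

I opened the cradle one notch, with the rest locked at about 33 mm and the latch home. I then laid the stepped shaft in the two vees and handed the job in at about 19 s; the final pictures show the gauges and parts near the cradle in place, though the rod and plug gauge beside the shaft's old spot were out of view.

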